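# Put each piston in the tray with its own barrel

### The arm

A 6-joint arm with a two-finger parallel gripper is mounted at the origin on the work surface. World frame = base frame: x ahead of the robot, y to its left, z up, the work surface at z = 0. Lengths are in m, angles in rad, forces in N, time in s.
With the tool pointing down it reaches from about 0.3 to 0.875 m from the base axis. Payload 6.4 kg.
Tool frame: the origin (TCP) lies between the finger pads; the fingertips stand 22 mm ahead of it and the grasp point (between the pads) lies 3 mm ahead of it; z points along the fingers, y is the line along which they close (so a half turn about z gives the same grasp; the last joint's range is limited). The gripper opens to 88 mm and grips with 3 to 60 N. Pads are 18 mm wide; open, the fingers measure 123 mm over their backs; the gripper's body (75 mm by 187 mm) begins 45 mm behind the grasp point.
Start: joints at [0.959, 0.181, 1.607, -0, 1.354, -0.206], TCP at [0.227, 0.528, 0.261] pointing down, gripper open.
Joint ranges: [-2.99, 2.99], [-0.89, 2.07], [0.3, 2.58], [-1.14, 4.28], [0, 2.63], [-3.12, 3.12]. Speed limits (rad/s): [2.57, 2.57, 3.01, 3.14, 3.14, 3.14].

### API

Orientations are given as a 3x3 rotation matrix whose columns are the frame's x, y, z axes.
In Python, from workcell import manip gives the robot as it stands. The module is installed in compiled form; this text tells all that it offers.
- The arm moves only by the tool step_arm, never from a script. Its argument "motion" is a list that holds one entry, the list of rows, each a list of 6 numbers: the shift along the tool's x, y, z in units of 0.06 m (1.0 is 0.06 m), then the turn, a rotation vector about the tool's x, y, z in units of 10 degrees (1.0 is 10 degrees). A call has 1 to 5 rows; each row shifts and turns the commanded pose from where the row before left it, along the tool's axes as they then stand; what a row does not reach is not made up. A row lasts 1/8 s, in which the tool goes at most 62.5 mm and 10.7 degrees, less where a joint would pass 70% of its speed; a pose out of reach is approached as far as the arm can. A call with a number of a shift or a turn outside -1 to 1 is refused whole. A call with a gripper value outside its range is refused whole. "gripper" is the closure, from 0 (fully open) to 1 (shut), set as the call begins (left out, the last holds). The fingers move at their own pace and stop on an object; "force" is the grip in N (left out, the last holds). Time passes only in rows, so rows that do not move let the fingers close. It gives the time, the measured TCP pose, the force, the opening and the grip force at its end, in the units of the state.
- manip.get_obs(): the state, without advancing time (a new reading comes with each control period).
- manip.capture(name): name is "scene" or "top"; returns a dict with "color" (384x512x3 uint8, red, green, blue), "depth" (384x512 float32, m along the optical axis (not along the pixel's ray), 0 where there is no reading), "camera_matrix" (3x3 intrinsics, pixels), "pose" (4x4, takes a point from camera to world coordinates). Camera axes: x right, y down, z forward; pixel columns grow to the right and rows downward; lengths in m; the calibration is good to about 2 mm. A picture is of the moment at which its call begins.
- manip.job_done(): hands the job in; it is judged then, once.
The state is a dict: "clock": time; "joint_pos": joint angles; "joint_velocities": joint speeds; "tau": joint torques, N m; "ee_pos": TCP position; "ee_rot": TCP orientation; "wrist_force": force on the tool from outside, world axes, zero at the start; "torque": the same for the moment, N m; "gripper_width": opening from 0.0 (shut) to 1.0 (fully open); "grasp_force": force on a finger pad.
Only numpy, scipy, OpenCV 4.12 (cv2) and the standard library are available. Lean on these libraries where they do the work, as an engineer would, in place of code of your own. Each camera call takes 0.05 s, during which the arm holds its last target. There are 200 camera calls.

### The job

Three little engines are apart on the bench: each parts tray holds one cylinder barrel, and the three pistons stand loose in a row. Put each piston in the tray with the barrel whose bore it fits, standing crown down as it stands now in the middle of that tray's rubber pad. Set them down gently without dropping or tipping any, and leave the barrels and the loose ball bearing where they are.

Things in the scene. Friction and masses are not known exactly. Their poses are not given: they have to be found in the camera images.
- piston_small_centre (a point): The small piston: bare aluminium two-stroke piston, 40 mm diameter and 38 mm tall, loose, standing crown down on the bench with its open, full round skirt upward (3.5 mm wall, two dark rings close to the bench, inside it the two bosses for the pin). Point on its axis half-way up, 19 mm above its underside; z points up, x along the pin bore. It can be gripped across the skirt from any side.
- piston_medium_centre (a point): The medium piston: bare aluminium two-stroke piston, 50 mm diameter and 46 mm tall, loose, standing crown down on the bench with its open, full round skirt upward (3.5 mm wall, two dark rings close to the bench, inside it the two bosses for the pin). Point on its axis half-way up, 23 mm above its underside; z points up, x along the pin bore. It can be gripped across the skirt from any side.
- piston_large_centre (a point): The large piston: bare aluminium two-stroke piston, 62 mm diameter and 54 mm tall, loose, standing crown down on the bench with its open, full round skirt upward (3.5 mm wall, two dark rings close to the bench, inside it the two bosses for the pin). Point on its axis half-way up, 27 mm above its underside; z points up, x along the pin bore. It can be gripped across the skirt from any side.
- barrel_small: The small cylinder barrel: square finned aluminium, 66 x 66 mm and 50 mm tall, with a round iron-lined bore of 40 mm open at the top, an exhaust flange standing 8 mm out of its -x side; loose, it stands on the bare half of one tray's floor, its axis about 50 mm from the tray's centre. Origin: centre of its underside; z up.
- barrel_medium: The medium cylinder barrel: square finned aluminium, 80 x 80 mm and 58 mm tall, with a round iron-lined bore of 50 mm open at the top, an exhaust flange standing 8 mm out of its -x side; loose, it stands on the bare half of one tray's floor, its axis about 50 mm from the tray's centre. Origin: centre of its underside; z up.
- barrel_large: The large cylinder barrel: square finned aluminium, 96 x 96 mm and 66 mm tall, with a round iron-lined bore of 62 mm open at the top, an exhaust flange standing 8 mm out of its -x side; loose, it stands on the bare half of one tray's floor, its axis about 50 mm from the tray's centre. Origin: centre of its underside; z up.
- pad_small (a point): Centre of the top face of the black rubber pad (104 x 88 mm, its top 5 mm above the bench) in the tray that holds the small barrel, about 100 mm from that barrel's axis. The three trays are alike: fixed shallow grey steel, 130 x 206 mm outside, floor 3 mm thick, walls 3 mm thick and 18 mm high; the pad is centred across the tray, 50 mm from its centre. x runs across the tray (130 mm way), y along it (206 mm way), the barrel lying to +y; z up.
- pad_medium (a point): Centre of the top face of the black rubber pad (104 x 88 mm, its top 5 mm above the bench) in the tray that holds the medium barrel, about 100 mm from that barrel's axis. The three trays are alike: fixed shallow grey steel, 130 x 206 mm outside, floor 3 mm thick, walls 3 mm thick and 18 mm high; the pad is centred across the tray, 50 mm from its centre. x runs across the tray (130 mm way), y along it (206 mm way), the barrel lying to -y; z up.
- pad_large (a point): Centre of the top face of the black rubber pad (104 x 88 mm, its top 5 mm above the bench) in the tray that holds the large barrel, about 100 mm from that barrel's axis. The three trays are alike: fixed shallow grey steel, 130 x 206 mm outside, floor 3 mm thick, walls 3 mm thick and 18 mm high; the pad is centred across the tray, 50 mm from its centre. x runs across the tray (130 mm way), y along it (206 mm way), the barrel lying to +y; z up.
- bearing: Loose steel ball bearing, 52 mm outside, 25 mm hole, 15 mm thick, lying flat in the row with the pistons; it stays where it is. Origin: centre of its underside.
Things that resemble listed ones, but are neither listed nor needed, are in the scene too. Leave any orange or purple look-alike of the part that bears piston_large_centre alone. What is shaped like the part that bears pad_large but pink is not meant.

How it is judged:
At the end, for the whole second after the job is handed in: Each piston stands at rest, upright within 0.1 rad and crown down, on the pad of the tray whose barrel has its bore: axis within 15 mm of the pad's centre, underside within 4 mm of its top. No barrel has moved 15 mm or tilted 0.1 rad; the bearing has moved under 20 mm (horizontal distance between piston_small_centre and pad_small below 0.015 m and z of piston_small_centre in the frame of pad_small between 0.015 and 0.023 m and angle between each of piston_small_centre, barrel_small, piston_medium_centre, barrel_medium, piston_large_centre, barrel_large's own z axis and vertical below 0.1 rad and linear speed of each of piston_small, piston_medium, piston_large below 0.02 m/s and angular speed of each of piston_small, piston_medium, piston_large below 0.2 rad/s and distance of each of barrel_small, barrel_medium, barrel_large from where it was at the start of the episode below 0.015 m and horizontal distance between piston_medium_centre and pad_medium below 0.015 m and z of piston_medium_centre in the frame of pad_medium between 0.019 and 0.027 m and horizontal distance between piston_large_centre and pad_large below 0.015 m and z of piston_large_centre in the frame of pad_large between 0.023 and 0.031 m and distance of bearing from where it was at the start of the episode below 0.02 m); the robot touches nothing.
It fails at once if a piston tipped over (angle between any of piston_small_centre, piston_medium_centre, piston_large_centre's own z axis and vertical above 0.6 rad).
It fails at once if a piston dropped into a tray (reaching 0.6 m/s just above a pad) (((horizontal distance between piston_small_centre and pad_small below 0.04 m or horizontal distance between piston_small_centre and pad_medium below 0.04 m or horizontal distance between piston_small_centre and pad_large below 0.04 m) and height (world z) of piston_small_centre below 0.069 m and linear speed of piston_small above 0.6 m/s) or ((horizontal distance between piston_medium_centre and pad_small below 0.04 m or horizontal distance between piston_medium_centre and pad_medium below 0.04 m or horizontal distance between piston_medium_centre and pad_large below 0.04 m) and height (world z) of piston_medium_centre below 0.073 m and linear speed of piston_medium above 0.6 m/s) or ((horizontal distance between piston_large_centre and pad_small below 0.04 m or horizontal distance between piston_large_centre and pad_medium below 0.04 m or horizontal distance between piston_large_centre and pad_large below 0.04 m) and height (world z) of piston_large_centre below 0.077 m and linear speed of piston_large above 0.6 m/s)).
It fails at once if a barrel shoved more than 15 mm or tipped (distance of any of barrel_small, barrel_medium, barrel_large from where it was at the start of the episode above 0.015 m or angle between any of barrel_small, barrel_medium, barrel_large's own z axis and vertical above 0.2 rad).
It fails at once if the bearing moved more than 20 mm (distance of bearing from where it was at the start of the episode above 0.02 m).
It also fails if it takes over 90 s, if anything falls off the work surface, if the arm or the gripper's body presses on something with over 40 N, if the wrist force passes 120 N, or if a joint passes its speed limit or range.

## Working session

There is one attempt and no reset: what is moved stays moved. The work goes in short steps, Python scripts to look and compute and a tool call to move; the robot and the scene stay as the last step left them, time stands still between calls to the robot, and variables do not carry over. Pictures are saved under pics/ and viewed, at most 14 in all, crops included, and the job is handed in when it is done.

Besides the shell and the picture viewer there is one more tool, called after ">>>" as a command line: name --argument value ..., lists and objects as JSON in quotes. step_arm: Moves the arm, as the interface text tells. Its arguments: {"type":"object","properties":{"motion":{"type":"array"},"gripper":{"type":"number"},"force":{"type":"number"}},"required":["motion"]}

```bash
mkdir -p pics
cat > h.py <<'E'
import numpy as np, cv2
from workcell import manip
def cap(n,save):
    c=manip.capture(n); np.savez(''+save+'.npz',**c)
    cv2.imwrite('pics/'+save+'.png',cv2.cvtColor(c['color'],cv2.COLOR_RGB2BGR)); return c
def cloud(c):
    K=c['camera_matrix'];d=c['depth'];v,u=np.mgrid[:384,:512]
    p=np.stack([(u-K[0,2])/K[0,0]*d,(v-K[1,2])/K[1,1]*d,d],-1)
    return p@c['pose'][:3,:3].T+c['pose'][:3,3]
E
python3 - <<'E'
from h import *
for n in('top','scene'):
    c=cap(n,n+'0'); print(n,c['pose'].round(3).tolist(),c['camera_matrix'].tolist())
o=manip.get_obs();print(o)
for n in('top','scene'):
    im=cv2.imread(f'pics/{n}0.png'); cv2.imwrite(f'pics/{n}0b.png',cv2.resize(im,(800,600),interpolation=cv2.INTER_CUBIC))
E
```

```text
top [[-0.014, -0.996, 0.083, 0.351], [-1.0, 0.015, 0.01, -0.018], [-0.011, -0.083, -0.996, 1.092], [0.0, 0.0, 0.0, 1.0]] [[362.494735165577, 0.0, 254.93423704795595], [0.0, 362.494735165577, 188.48691143341543], [0.0, 0.0, 1.0]]
scene [[0.087, 0.831, -0.55, 0.977], [0.996, -0.073, 0.048, -0.066], [-0.0, -0.552, -0.834, 0.84], [0.0, 0.0, 0.0, 1.0]] [[358.46670844397875, 0.0, 253.36490282590808], [0.0, 358.46670844397875, 192.1648193486166], [0.0, 0.0, 1.0]]
{'clock': 0.1, 'joint_pos': array([ 9.58689711e-01,  1.81433180e-01,  1.60788036e+00,  2.88210610e-06,
        1.35378872e+00, -2.06326426e-01]), 'joint_velocities': array([-1.05595644e-04, -1.43405520e-03, -1.45566481e-03,  3.03275210e-05,
       -5.30315433e-04, -1.63166725e-03]), 'tau': array([-5.77545161e-04, -4.34821022e+01, -3.42696548e+01,  7.02902419e-02,
        3.40537622e-02, -9.27876204e-05]), 'ee_pos': array([0.22671628, 0.52794659, 0.25993244]), 'ee_rot': array([[-9.18794326e-01,  3.94735645e-01, -8.69708126e-04],
       [ 3.94736480e-01,  9.18793551e-01, -1.23389779e-03],
       [ 3.12018775e-04, -1.47700382e-03, -9.99998861e-01]]), 'wrist_force': array([0.11821171, 0.42478828, 0.01999021]), 'torque': array([-0.02126784,  0.04136746, -0.00472202]), 'grasp_force': 0.0, 'gripper_width': 1.001464209379129}
```

View pics/top0b.png

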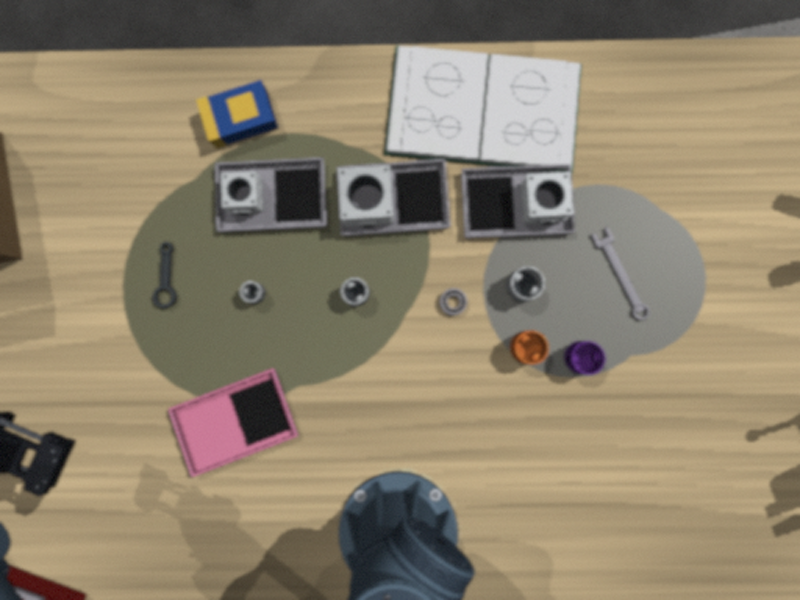

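View pics/scene0b.png

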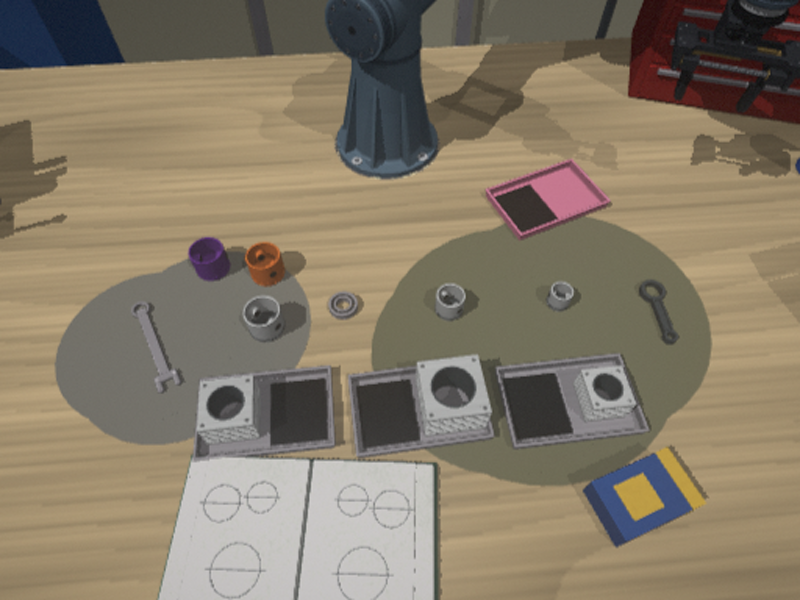

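Top view (800x600 px): grey pistons small (251,292), medium (354,291) and large (527,283). The bearing is at (453,302). Look-alikes to avoid are the orange piston (530,348), the purple piston (586,357) and the pink tray (235,420). Trays, left to right: small barrel (240,188) with pad (300,194); large barrel (366,190) with pad (420,196); medium barrel (549,194) with pad (490,203). Next I'll measure these and check a close crop.

```bash
cat > meas.py <<'E'
from h import *
from scipy.optimize import least_squares
def load(n): return dict(np.load(n+'.npz'))
def proj_plane(c,uv,z):
    K=c['camera_matrix'];uv=np.atleast_2d(uv).astype(float)
    r=np.c_[(uv[:,0]-K[0,2])/K[0,0],(uv[:,1]-K[1,2])/K[1,1],np.ones(len(uv))]@c['pose'][:3,:3].T
    t=c['pose'][:3,3]; return t+r*((z-t[2])/r[:,2])[:,None]
def piston(c,xy,h,rad,z0=0):
    P=cloud(c).reshape(-1,3); ok=c['depth'].ravel()>0
    s=ok&(np.hypot(P[:,0]-xy[0],P[:,1]-xy[1])<rad*1.7)&(P[:,2]>z0+h-.008)&(P[:,2]<z0+h+.012)
    Q=P[s]; f=least_squares(lambda p:np.hypot(Q[:,0]-p[0],Q[:,1]-p[1])-(rad-.00175),xy,loss='soft_l1',f_scale=.002)
    return f.x.round(4),s.sum(),np.median(Q[:,2]).round(4),np.median(abs(f.fun)).round(4)
def pad(c,xy):
    P=proj_plane(c,np.stack(np.mgrid[:512,:384],-1).reshape(-1,2),.005).reshape(512,384,3).transpose(1,0,2)
    g=c['color'].max(-1); m=(g<60)&(np.hypot(P[...,0]-xy[0],P[...,1]-xy[1])<.075)
    n,l,st,ce=cv2.connectedComponentsWithStats(m.astype(np.uint8)); k=1+np.argmax(st[1:,4])
    pts=P[l==k][:,:2]; r=cv2.minAreaRect((pts*1000).astype(np.float32)); return np.round(r[0],1),np.round(r[1],1),round(r[2],1),st[k,4]
H={'small':(.038,.02),'medium':(.046,.025),'large':(.054,.031)}
E
python3 - <<'E'
from meas import *
t=load('top0');s=load('scene0')
px={'small':(251,292),'medium':(354,291),'large':(527,283)}
pd={'small':(300,194),'large':(420,196),'medium':(490,203)}
ba={'small':(240,188),'large':(366,190),'medium':(549,194)}
for k in px:
    h,r=H[k]; xy=proj_plane(t,np.array(px[k])*.64,h)[0,:2]; print(k,'guess',xy.round(3))
    for c in(t,s): print('  ',piston(c,xy,h,r))
    q=proj_plane(t,np.array(pd[k])*.64,.005)[0,:2]; print('  pad',q.round(3),pad(t,q),pad(s,q))
    b=proj_plane(t,np.array(ba[k])*.64,.06)[0,:2]
    for c in(t,s):
        P=cloud(c).reshape(-1,3); hb={'small':.05,'medium':.058,'large':.066}[k]
        m=(np.hypot(*(P[:,:2]-b).T)<.08)&(abs(P[:,2]-hb)<.006)
        R=cv2.minAreaRect((P[m][:,:2]*1000).astype(np.float32)); print('  barrel',R,m.sum())
b=proj_plane(t,np.array((453,302))*.64,.015)[0,:2];print('bearing',b.round(3))
for k,v in (('top0',(60,180,300,160)),):
    im=cv2.imread('pics/top0.png')[90:250,110:400]; cv2.imwrite('pics/crop.png',cv2.resize(im,(796,440),interpolation=cv2.INTER_CUBIC))
E
```

```text
small guess [0.448 0.268]
   (array([0.4492, 0.2703]), np.int64(67), np.float64(0.0377), np.float64(0.001))
   (array([0.4539, 0.2683]), np.int64(87), np.float64(0.0356), np.float64(0.0009))
  pad [0.642 0.182] (array([642.3, 186.3]), array([99.7, 82.9]), 0.2, np.int32(880)) (array([643.6, 186.1]), array([101.8,  87.2]), 2.0, np.int32(1329))
  barrel ((641.1431274414062, 290.2527160644531), (67.5135269165039, 66.73834991455078), 0.4603690505027771) 384
  barrel ((644.5487060546875, 286.9850158691406), (66.72017669677734, 67.68553161621094), 1.995111346244812) 579
medium guess [0.446 0.074]
   (array([0.4471, 0.0751]), np.int64(73), np.float64(0.0459), np.float64(0.0009))
   (array([0.4513, 0.0729]), np.int64(107), np.float64(0.0438), np.float64(0.0009))
  pad [ 0.618 -0.189] (array([ 616.9, -190.3]), array([102.2,  85.2]), 2.6, np.int32(900)) (array([ 619.7, -190.9]), array([101.4,  87.3]), 1.6, np.int32(1275))
  barrel ((619.7479858398438, -288.4812927246094), (81.61541748046875, 81.41647338867188), 1.8086878061294556) 535
  barrel ((622.4494018554688, -290.7112731933594), (81.89346313476562, 80.48344421386719), 2.526012659072876) 847
large guess [ 0.455 -0.245]
   (array([ 0.4561, -0.2437]), np.int64(105), np.float64(0.0541), np.float64(0.0009))
   (array([ 0.4604, -0.2463]), np.int64(147), np.float64(0.0518), np.float64(0.0009))
  pad [ 0.634 -0.053] (array([633.4, -50.7]), array([99.6, 86.3]), 3.2, np.int32(898)) (array([635.6, -51.1]), array([100.5,  86.9]), 3.3, np.int32(1229))
  barrel ((627.3661499023438, 51.95954513549805), (97.07955169677734, 96.1594009399414), 2.69513201713562) 692
  barrel ((630.2578735351562, 49.622100830078125), (97.74398040771484, 96.69246673583984), 2.7849905490875244) 1124
bearing [ 0.425 -0.112]
```

View pics/crop.png

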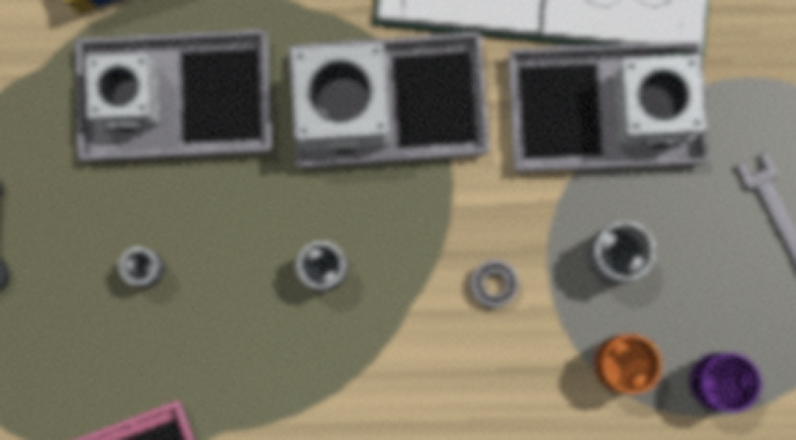

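The crop confirms the choices: the bare-metal pistons at crop (139,266), (320,265) and (624,250), with barrel bores increasing left, right, middle. I'll first turn the tool so that it closes along world x.

>>> step_arm --motion '[[[0,0,0,0,0,1],[0,0,0,0,0,1],[0,0,0,0,0,1],[0,0,0,0,0,1],[0,0,0,0,0,1]]]' --gripper 0 --force 20

```text
clock: 0.72
ee_pos: [0.2268, 0.5281, 0.2602]
ee_rot: [[-0.283, 0.959, -0.001], [0.959, 0.283, -0.001], [-0.001, -0.001, -1.0]]
wrist_force: [0.2, 0.2, 0.4]
gripper_width: 0.999
grasp_force: 0.0
```

>>> step_arm --motion '[[[0,0,0,0,0,1],[0,0,0,0,0,0.67],[0,0,0,0,0,0]]]'

```text
clock: 1.1
ee_pos: [0.2268, 0.5281, 0.2603]
ee_rot: [[-0.002, 1.0, -0.001], [1.0, 0.002, -0.001], [-0.001, -0.001, -1.0]]
wrist_force: [-0.4, 0.2, 0.0]
gripper_width: 1.001
grasp_force: 0.0
```

```bash
cat > go.py <<'E'
import sys; from h import *
from scipy.spatial.transform import Rotation as Ro
o=manip.get_obs(); R=o['ee_rot']; t=np.array(eval(sys.argv[1]))
Rt=np.array([[0,1,0],[1,0,0],[0,0,-1.]])
print('t',o['clock'],'pos',o['ee_pos'].round(4),'w',round(o['gripper_width']*88,1),'g',round(o['grasp_force'],1),'F',o['wrist_force'].round(1))
print('units',((R.T@(t-o['ee_pos']))/.06).round(3),'turn10',(np.degrees(Ro.from_matrix(R.T@Rt).as_rotvec())/10).round(3))
E
python3 go.py "[.4515,.2693,.16]"
```

```text
t 1.1 pos [0.2268 0.5281 0.2603] w 88.1 g 0.0 F [-0.4  0.2  0. ]
units [-4.319  3.737  1.672] turn10 [-0.003  0.005  0.012]
```

>>> step_arm --motion '[[[-0.7,0.6,0.25,0,0,0],[-0.7,0.6,0.25,0,0,0],[-0.7,0.6,0.25,0,0,0],[-0.7,0.6,0.25,0,0,0],[-0.7,0.6,0.25,0,0,0]]]'

```text
clock: 1.72
ee_pos: [0.408, 0.317, 0.1853]
ee_rot: [[-0.004, 1.0, 0.0], [1.0, 0.004, 0.0], [0.0, 0.0, -1.0]]
wrist_force: [0.3, 0.5, 0.2]
gripper_width: 1.0
grasp_force: 0.0
```

>>> step_arm --motion '[[[-0.6,0.5,0.3,0,0,0],[-0.2,0.2,0.1,0,0,0],[0,0,0,0,0,0]]]'

```text
clock: 2.1
ee_pos: [0.4493, 0.2701, 0.1614]
ee_rot: [[-0.0, 1.0, -0.001], [1.0, 0.0, 0.0], [0.0, -0.001, -1.0]]
wrist_force: [0.1, -0.8, -0.6]
gripper_width: 0.997
grasp_force: 0.0
```

```bash
python3 go.py "[.4515,.2693,.035]"
python3 - <<'E'
from h import *
c=cap('scene','s1'); cv2.imwrite('pics/s1c.png',cv2.resize(cv2.imread('pics/s1.png')[90:290,250:512],(786,600),interpolation=cv2.INTER_CUBIC))
E
```

```text
t 2.1 pos [0.4493 0.2701 0.1614] w 87.8 g 0.0 F [ 0.1 -0.8 -0.6]
units [-0.014  0.038  2.106] turn10 [-0.006 -0.     0.001]
```

View pics/s1c.png

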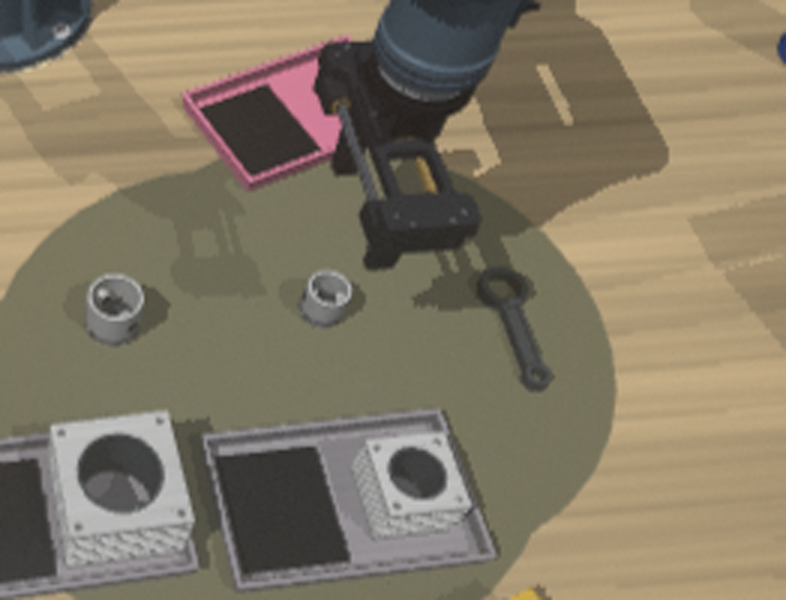

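The image shows the gripper above the small piston (crop 327,297), with the fingers at (380,255) and (345,160). That agrees with the projected TCP, so I'm descending.

>>> step_arm --motion '[[[0,0.04,0.8,0,0,0],[0,0,0.8,0,0,0],[0,0,0.4,0,0,0],[0,0,0.1,0,0,0],[0,0,0,0,0,0]]]'

```text
clock: 2.78
ee_pos: [0.4516, 0.2716, 0.0365]
ee_rot: [[-0.003, 1.0, 0.001], [1.0, 0.003, 0.0], [0.0, 0.001, -1.0]]
wrist_force: [0.0, 0.1, 0.5]
gripper_width: 1.0
grasp_force: 0.0
```

>>> step_arm --motion '[[[0,0,0,0,0,0],[0,0,0,0,0,0],[0,0,0,0,0,0],[0,0,0,0,0,0],[0,0,0,0,0,0]]]' --gripper 1 --force 20

```text
clock: 3.4
ee_pos: [0.4516, 0.2705, 0.0358]
ee_rot: [[-0.001, 1.0, -0.0], [1.0, 0.001, -0.0], [-0.0, -0.0, -1.0]]
wrist_force: [-0.5, 0.1, -0.8]
gripper_width: 0.461
grasp_force: 0.1
```

>>> step_arm --motion '[[[0,0,0,0,0,0],[0,0,0,0,0,0],[0,0,0,0,0,0]]]'

```text
clock: 3.78
ee_pos: [0.4516, 0.2705, 0.0358]
ee_rot: [[-0.001, 1.0, -0.0], [1.0, 0.001, -0.0], [-0.0, -0.0, -1.0]]
wrist_force: [0.2, -1.3, 1.3]
gripper_width: 0.44
grasp_force: 20.0
```

>>> step_arm --motion '[[[0,0,-0.2,0,0,0],[0,0,-0.5,0,0,0],[0,0,-0.6,0,0,0],[0,0,-0.5,0,0,0],[0,0,-0.2,0,0,0]]]'

```text
clock: 4.4
ee_pos: [0.4526, 0.2709, 0.1582]
ee_rot: [[-0.001, 1.0, 0.004], [1.0, 0.001, 0.001], [0.001, 0.004, -1.0]]
wrist_force: [0.2, 0.1, -0.8]
gripper_width: 0.446
grasp_force: 20.0
```

```bash
python3 go.py "[.643,.186,.155]"
```

```text
t 4.4 pos [0.4526 0.2709 0.1582] w 39.3 g 20.0 F [ 0.2  0.1 -0.8]
units [-1.419  3.171  0.063] turn10 [ 0.021 -0.007  0.005]
```

>>> step_arm --motion '[[[-0.2,0.5,0,0,0,0],[-0.35,0.75,0,0,0,0],[-0.35,0.8,0,0,0,0],[-0.3,0.7,0,0,0,0],[-0.2,0.4,0,0,0,0]]]'

```text
clock: 5.03
ee_pos: [0.6421, 0.1853, 0.1547]
ee_rot: [[0.0, 1.0, -0.001], [1.0, -0.0, -0.0], [-0.0, -0.001, -1.0]]
wrist_force: [-0.6, 0.0, -0.6]
gripper_width: 0.447
grasp_force: 20.0
```

>>> step_arm --motion '[[[0,0,0.3,0,0,0],[0,0,0.6,0,0,0],[0,0,0.4,0,0,0],[0,0,0,0,0,0]]]'

```text
clock: 5.52
ee_pos: [0.6365, 0.1872, 0.0735]
ee_rot: [[-0.002, 1.0, -0.008], [1.0, 0.002, -0.001], [-0.001, -0.008, -1.0]]
wrist_force: [0.7, 0.2, 0.1]
gripper_width: 0.445
grasp_force: 20.0
```

```bash
python3 go.py "[.643,.186,.041]"
```

```text
t 5.525 pos [0.6365 0.1872 0.0735] w 39.2 g 20.0 F [0.7 0.2 0.1]
units [-0.02   0.113  0.541] turn10 [-0.046  0.004  0.01 ]
```

>>> step_arm --motion '[[[0,0.1,0.2,-0.04,0,0],[0,0,0.2,0,0,0],[0,0,0,0,0,0],[0,0,0,0,0,0]]]'

```text
clock: 6.02
ee_pos: [0.6469, 0.1867, 0.054]
ee_rot: [[-0.001, 1.0, 0.007], [1.0, 0.001, 0.0], [0.0, 0.007, -1.0]]
wrist_force: [-0.5, -0.0, 0.6]
gripper_width: 0.451
grasp_force: 20.0
```

```bash
python3 go.py "[.643,.186,.0408]"
```

```text
t 6.025 pos [0.6469 0.1867 0.054 ] w 39.7 g 20.0 F [-0.5 -0.   0.6]
units [-0.011 -0.067  0.22 ] turn10 [ 0.042 -0.     0.005]
```

>>> step_arm --motion '[[[0,-0.05,0.05,0.04,0,0],[0,0,0.05,0,0,0],[0,0,0,0,0,0],[0,0,0,0,0,0],[0,0,0,0,0,0]]]'

```text
clock: 6.65
ee_pos: [0.6439, 0.1867, 0.0478]
ee_rot: [[-0.001, 1.0, 0.0], [1.0, 0.001, 0.0], [0.0, 0.0, -1.0]]
wrist_force: [0.3, -1.2, -0.6]
gripper_width: 0.443
grasp_force: 20.0
```

```bash
python3 go.py "[.643,.186,.0408]"
```

```text
t 6.65 pos [0.6439 0.1867 0.0478] w 39.0 g 20.0 F [ 0.3 -1.2 -0.6]
units [-0.012 -0.014  0.117] turn10 [ 0.001 -0.     0.005]
```

Well settled; now the last 7 mm slowly.

>>> step_arm --motion '[[[0,0,0.05,0,0,0],[0,0,0.04,0,0,0],[0,0,0.01,0,0,0],[0,0,0,0,0,0],[0,0,0,0,0,0]]]'

```text
clock: 7.28
ee_pos: [0.6438, 0.1867, 0.0418]
ee_rot: [[-0.001, 1.0, 0.0], [1.0, 0.001, -0.0], [-0.0, 0.0, -1.0]]
wrist_force: [-0.6, -0.0, -0.8]
gripper_width: 0.447
grasp_force: 20.0
```

```bash
python3 go.py "[.643,.186,.0408]"
```

```text
t 7.275 pos [0.6438 0.1867 0.0418] w 39.3 g 20.0 F [-0.6 -0.  -0.8]
units [-0.011 -0.014  0.016] turn10 [0.    0.    0.005]
```

>>> step_arm --motion '[[[0,0,0.02,0,0,0],[0,0,0,0,0,0],[0,0,0,0,0,0]]]'

```text
clock: 7.65
ee_pos: [0.644, 0.1867, 0.0408]
ee_rot: [[-0.001, 1.0, 0.001], [1.0, 0.001, 0.0], [0.0, 0.001, -1.0]]
wrist_force: [0.2, -0.0, 2.5]
gripper_width: 0.448
grasp_force: 20.0
```

>>> step_arm --motion '[[[0,0,0,0,0,0],[0,0,0,0,0,0],[0,0,0,0,0,0],[0,0,0,0,0,0]]]' --gripper 0.3

```text
clock: 8.15
ee_pos: [0.6437, 0.1867, 0.0404]
ee_rot: [[-0.001, 1.0, -0.0], [1.0, 0.001, -0.0], [-0.0, -0.0, -1.0]]
wrist_force: [-0.1, -0.3, 0.4]
gripper_width: 0.699
grasp_force: 0.0
```

>>> step_arm --motion '[[[0,0,-0.3,0,0,0],[0,0,-0.6,0,0,0],[0,0,-0.8,0,0,0],[0,0,-0.3,0,0,0],[0,0,0,0,0,0]]]'

```text
clock: 8.78
ee_pos: [0.6448, 0.1868, 0.1627]
ee_rot: [[-0.001, 1.0, 0.004], [1.0, 0.001, 0.0], [0.0, 0.004, -1.0]]
wrist_force: [-0.0, -0.5, -0.8]
gripper_width: 0.698
grasp_force: 0.0
```

```bash
python3 go.py "[.449,.074,.16]"
```

```text
t 8.775 pos [0.6448 0.1868 0.1627] w 61.5 g 0.0 F [-0.  -0.5 -0.8]
units [-1.878 -3.265  0.031] turn10 [ 0.022 -0.002  0.005]
```

>>> step_arm --motion '[[[-0.3,-0.6,0,0,0,0],[-0.5,-0.85,0,0,0,0],[-0.5,-0.85,0,0,0,0],[-0.4,-0.65,0,0,0,0],[-0.2,-0.3,0,0,0,0]]]' --gripper 0

```text
clock: 9.4
ee_pos: [0.4453, 0.0719, 0.1582]
ee_rot: [[-0.0, 1.0, -0.005], [1.0, 0.0, 0.0], [0.0, -0.005, -1.0]]
wrist_force: [-0.8, 0.4, -0.3]
gripper_width: 1.002
grasp_force: 0.0
```

>>> step_arm --motion '[[[0,0,0,0,0,0],[0,0,0,0,0,0],[0,0,0,0,0,0]]]'

```text
clock: 9.78
ee_pos: [0.4494, 0.0729, 0.1602]
ee_rot: [[-0.001, 1.0, -0.0], [1.0, 0.001, 0.0], [0.0, -0.0, -1.0]]
wrist_force: [-0.9, -0.0, 0.1]
gripper_width: 1.002
grasp_force: 0.0
```

```bash
python3 go.py "[.449,.074,.040]"
python3 - <<'E'
from meas import *
t=cap('top','t2');s=cap('scene','s2')
for c in(t,s): print(piston(c,np.array((.645,.187)),.038,.02,.005),piston(c,np.array((.449,.074)),.046,.025))
E
```

```text
t 9.775 pos [0.4494 0.0729 0.1602] w 88.2 g 0.0 F [-0.9 -0.   0.1]
units [ 0.018 -0.006  2.003] turn10 [-0.002 -0.001  0.008]
(array([0.6418, 0.1873]), np.int64(61), np.float64(0.0425), np.float64(0.0009)) (array([0.449, 0.074]), np.int64(0), np.float64(nan), np.float64(nan))
(array([0.6464, 0.1846]), np.int64(98), np.float64(0.0419), np.float64(0.0008)) (array([0.4513, 0.0729]), np.int64(89), np.float64(0.0442), np.float64(0.0011))
  return _methods._mean(a, axis=axis, dtype=dtype,
  ret = ret.dtype.type(ret / rcount)
```

>>> step_arm --motion '[[[0.02,0,0.6,0,0,0],[0,0,0.8,0,0,0],[0,0,0.5,0,0,0],[0,0,0.1,0,0,0],[0,0,0,0,0,0]]]'

```text
clock: 10.5
ee_pos: [0.4493, 0.0738, 0.0408]
ee_rot: [[-0.001, 1.0, -0.0], [1.0, 0.001, 0.0], [0.0, -0.0, -1.0]]
wrist_force: [0.0, 0.6, 1.1]
gripper_width: 1.0
grasp_force: 0.0
```

>>> step_arm --motion '[[[0,0,0,0,0,0],[0,0,0,0,0,0],[0,0,0,0,0,0],[0,0,0,0,0,0],[0,0,0,0,0,0]]]' --gripper 1

```text
clock: 11.12
ee_pos: [0.449, 0.0737, 0.0408]
ee_rot: [[-0.001, 1.0, 0.0], [1.0, 0.001, -0.0], [-0.0, 0.0, -1.0]]
wrist_force: [-0.3, 1.3, 4.0]
gripper_width: 0.551
grasp_force: 20.0
```

>>> step_arm --motion '[[[0,0,0,0,0,0],[0,0,0,0,0,0]]]'

```text
clock: 11.38
ee_pos: [0.449, 0.0737, 0.0408]
ee_rot: [[-0.001, 1.0, 0.0], [1.0, 0.001, -0.0], [-0.0, 0.0, -1.0]]
wrist_force: [-1.0, -0.3, 6.2]
gripper_width: 0.552
grasp_force: 20.0
```

>>> step_arm --motion '[[[0,0,-0.2,0,0,0],[0,0,-0.6,0,0,0],[0,0,-0.8,0,0,0],[0,0,-0.6,0,0,0],[0,0,-0.2,0,0,0]]]'

```text
clock: 12.0
ee_pos: [0.45, 0.0736, 0.187]
ee_rot: [[-0.001, 1.0, 0.004], [1.0, 0.001, -0.0], [-0.0, 0.004, -1.0]]
wrist_force: [-0.6, 0.1, -0.8]
gripper_width: 0.548
grasp_force: 20.0
```

```bash
python3 go.py "[.618,-.1905,.18]"
```

```text
t 12.0 pos [0.45   0.0736 0.187 ] w 48.2 g 20.0 F [-0.6  0.1 -0.8]
units [-4.405  2.795  0.131] turn10 [0.025 0.002 0.005]
```

>>> step_arm --motion '[[[-0.4,0.3,0,0,0,0],[-0.8,0.5,0,0,0,0],[-0.85,0.5,0,0,0,0],[-0.85,0.5,0,0,0,0],[-0.8,0.5,0,0,0,0]]]'

```text
clock: 12.62
ee_pos: [0.587, -0.1497, 0.1827]
ee_rot: [[-0.0, 1.0, -0.002], [1.0, 0.0, 0.001], [0.001, -0.002, -1.0]]
wrist_force: [0.8, 0.3, -1.5]
gripper_width: 0.558
grasp_force: 20.0
```

>>> step_arm --motion '[[[-0.5,0.4,0,0,0,0],[-0.2,0.1,0,0,0,0],[0,0,0.2,0,0,0],[0,0,0,0,0,0],[0,0,0,0,0,0]]]'

```text
clock: 13.25
ee_pos: [0.6165, -0.1887, 0.1722]
ee_rot: [[-0.002, 1.0, -0.001], [1.0, 0.002, 0.001], [0.001, -0.001, -1.0]]
wrist_force: [1.1, 0.6, -0.9]
gripper_width: 0.553
grasp_force: 20.0
```

```bash
python3 go.py "[.618,-.1905,.0458]"
```

```text
t 13.25 pos [ 0.6165 -0.1887  0.1722] w 48.7 g 20.0 F [ 1.1  0.6 -0.9]
units [-0.031  0.027  2.106] turn10 [-0.005 -0.003  0.013]
```

>>> step_arm --motion '[[[-0.03,0.02,0.3,0,0,0],[0,0,0.6,0,0,0],[0,0,0.6,0,0,0],[0,0,0.3,0,0,0],[0,0,0.1,0,0,0]]]'

```text
clock: 13.88
ee_pos: [0.6176, -0.1915, 0.0571]
ee_rot: [[-0.001, 1.0, -0.002], [1.0, 0.001, 0.001], [0.001, -0.002, -1.0]]
wrist_force: [-0.0, 0.1, -1.1]
gripper_width: 0.554
grasp_force: 20.0
```

>>> step_arm --motion '[[[0,0,0,0,0,0],[0,0,0,0,0,0],[0,0,0,0,0,0],[0,0,0,0,0,0]]]'

```text
clock: 14.38
ee_pos: [0.6187, -0.1921, 0.0592]
ee_rot: [[-0.001, 1.0, 0.001], [1.0, 0.001, -0.001], [-0.001, 0.001, -1.0]]
wrist_force: [-1.1, 0.9, -2.0]
gripper_width: 0.553
grasp_force: 20.0
```

```bash
python3 go.py "[.618,-.1905,.0458]"
```

```text
t 14.375 pos [ 0.6187 -0.1921  0.0592] w 48.7 g 20.0 F [-1.1  0.9 -2. ]
units [ 0.027 -0.011  0.223] turn10 [0.005 0.003 0.005]
```

>>> step_arm --motion '[[[0.02,0,0.08,0,0,0],[0,0,0.06,0,0,0],[0,0,0.04,0,0,0],[0,0,0,0,0,0],[0,0,0,0,0,0]]]'

```text
clock: 15.0
ee_pos: [0.6183, -0.1908, 0.0477]
ee_rot: [[-0.001, 1.0, 0.0], [1.0, 0.001, -0.0], [-0.0, 0.0, -1.0]]
wrist_force: [-0.3, -0.2, -1.8]
gripper_width: 0.558
grasp_force: 20.0
```

```bash
python3 go.py "[.618,-.1905,.0458]"
```

```text
t 15.0 pos [ 0.6183 -0.1908  0.0477] w 49.1 g 20.0 F [-0.3 -0.2 -1.8]
units [ 0.005 -0.006  0.031] turn10 [0.    0.    0.005]
```

>>> step_arm --motion '[[[0,0,0.02,0,0,0],[0,0,0.01,0,0,0],[0,0,0,0,0,0],[0,0,0,0,0,0]]]'

```text
clock: 15.5
ee_pos: [0.6183, -0.1907, 0.0459]
ee_rot: [[-0.001, 1.0, -0.0], [1.0, 0.001, -0.0], [-0.0, -0.0, -1.0]]
wrist_force: [-0.6, -0.0, -0.7]
gripper_width: 0.551
grasp_force: 20.0
```

>>> step_arm --motion '[[[0,0,0,0,0,0],[0,0,0,0,0,0],[0,0,0,0,0,0],[0,0,0,0,0,0]]]' --gripper 0.2

```text
clock: 16.0
ee_pos: [0.6183, -0.1908, 0.0459]
ee_rot: [[-0.001, 1.0, 0.0], [1.0, 0.001, -0.0], [-0.0, 0.0, -1.0]]
wrist_force: [-0.4, 0.1, 0.4]
gripper_width: 0.797
grasp_force: 0.0
```

>>> step_arm --motion '[[[0,0,-0.3,0,0,0],[0,0,-0.6,0,0,0],[0,0,-0.8,0,0,0],[0,0,-0.3,0,0,0],[0,0,0,0,0,0]]]'

```text
clock: 16.62
ee_pos: [0.6192, -0.1912, 0.168]
ee_rot: [[-0.001, 1.0, 0.003], [1.0, 0.001, -0.002], [-0.002, 0.003, -1.0]]
wrist_force: [0.1, -0.6, -0.2]
gripper_width: 0.801
grasp_force: 0.0
```

```bash
python3 go.py "[.458,-.245,.16]"
```

```text
t 16.625 pos [ 0.6192 -0.1912  0.168 ] w 70.5 g 0.0 F [ 0.1 -0.6 -0.2]
units [-0.894 -2.688  0.126] turn10 [0.019 0.01  0.005]
```

>>> step_arm --motion '[[[-0.2,-0.5,0,0,0,0],[-0.3,-0.9,0,0,0,0],[-0.3,-0.9,0,0,0,0],[-0.1,-0.4,0,0,0,0],[0,0,0,0,0,0]]]' --gripper 0

```text
clock: 17.25
ee_pos: [0.4543, -0.2445, 0.1641]
ee_rot: [[0.002, 1.0, -0.003], [1.0, -0.002, 0.002], [0.002, -0.003, -1.0]]
wrist_force: [0.9, 0.4, 0.3]
gripper_width: 1.0
grasp_force: 0.0
```

>>> step_arm --motion '[[[0,0,0,0,0,0],[0,0,0,0,0,0],[0,0,0,0,0,0]]]'

```text
clock: 17.62
ee_pos: [0.457, -0.2445, 0.1657]
ee_rot: [[-0.002, 1.0, -0.0], [1.0, 0.002, 0.0], [0.0, -0.0, -1.0]]
wrist_force: [0.9, 0.2, -0.4]
gripper_width: 1.001
grasp_force: 0.0
```

```bash
python3 go.py "[.458,-.245,.045]"
python3 - <<'E'
from meas import *
t=cap('top','t3');s=cap('scene','s3')
for c in(t,s): print(piston(c,np.array((.618,-.19)),.046,.025,.005))
print(piston(s,np.array((.458,-.245)),.054,.031))
E
```

```text
t 17.625 pos [ 0.457  -0.2445  0.1657] w 88.1 g 0.0 F [ 0.9  0.2 -0.4]
units [-0.009  0.018  2.011] turn10 [-0.001 -0.001  0.011]
(array([ 0.616 , -0.1881]), np.int64(81), np.float64(0.0504), np.float64(0.001))
(array([ 0.6209, -0.1907]), np.int64(127), np.float64(0.0493), np.float64(0.0009))
(array([ 0.4604, -0.2463]), np.int64(114), np.float64(0.052), np.float64(0.001))
```

>>> step_arm --motion '[[[0,0.02,0.6,0,0,0],[0,0,0.8,0,0,0],[0,0,0.5,0,0,0],[0,0,0.1,0,0,0],[0,0,0,0,0,0]]]'

```text
clock: 18.35
ee_pos: [0.458, -0.2451, 0.0463]
ee_rot: [[-0.001, 1.0, 0.0], [1.0, 0.001, -0.0], [-0.0, 0.0, -1.0]]
wrist_force: [-0.1, 0.3, 0.5]
gripper_width: 1.001
grasp_force: 0.0
```

>>> step_arm --motion '[[[0,0,0,0,0,0],[0,0,0,0,0,0],[0,0,0,0,0,0],[0,0,0,0,0,0],[0,0,0,0,0,0]]]' --gripper 1 --force 30

```text
clock: 18.98
ee_pos: [0.458, -0.2453, 0.0468]
ee_rot: [[-0.001, 1.0, 0.001], [1.0, 0.001, -0.001], [-0.001, 0.001, -1.0]]
wrist_force: [-0.4, 0.9, 6.6]
gripper_width: 0.701
grasp_force: 30.0
```

>>> step_arm --motion '[[[0,0,0,0,0,0]]]'

```text
clock: 19.1
ee_pos: [0.458, -0.2453, 0.0468]
ee_rot: [[-0.001, 1.0, 0.001], [1.0, 0.001, -0.001], [-0.001, 0.001, -1.0]]
wrist_force: [-0.8, 1.1, 6.6]
gripper_width: 0.705
grasp_force: 30.0
```

>>> step_arm --motion '[[[0,0,-0.2,0,0,0],[0,0,-0.6,0,0,0],[0,0,-0.8,0,0,0],[0,0,-0.6,0,0,0],[0,0,-0.2,0,0,0]]]'

```text
clock: 19.73
ee_pos: [0.4584, -0.2456, 0.1926]
ee_rot: [[-0.001, 1.0, 0.003], [1.0, 0.001, -0.003], [-0.003, 0.003, -1.0]]
wrist_force: [-0.2, -0.8, -2.3]
gripper_width: 0.701
grasp_force: 30.0
```

```bash
python3 go.py "[.6345,-.051,.19]"
```

```text
t 19.725 pos [ 0.4584 -0.2456  0.1926] w 61.7 g 30.0 F [-0.2 -0.8 -2.3]
units [3.24  2.938 0.043] turn10 [0.019 0.016 0.005]
```

>>> step_arm --motion '[[[0.4,0.35,0,0,0,0],[0.7,0.65,0,0,0,0],[0.75,0.7,0,0,0,0],[0.7,0.65,0,0,0,0],[0.5,0.4,0,0,0,0]]]'

```text
clock: 20.35
ee_pos: [0.6229, -0.0593, 0.1881]
ee_rot: [[-0.002, 1.0, -0.002], [1.0, 0.002, 0.001], [0.001, -0.002, -1.0]]
wrist_force: [0.5, -0.6, -2.4]
gripper_width: 0.703
grasp_force: 30.0
```

>>> step_arm --motion '[[[0.2,0.15,0,0,0,0],[0,0,0,0,0,0],[0,0,0,0,0,0],[0,0,0,0,0,0]]]'

```text
clock: 20.85
ee_pos: [0.6308, -0.051, 0.1899]
ee_rot: [[0.001, 1.0, -0.0], [1.0, -0.001, -0.0], [-0.0, -0.0, -1.0]]
wrist_force: [0.9, -0.0, -2.1]
gripper_width: 0.707
grasp_force: 30.0
```

```bash
python3 go.py "[.6345,-.051,.0518]"
```

```text
t 20.85 pos [ 0.6308 -0.051   0.1899] w 62.2 g 30.0 F [ 0.9 -0.  -2.1]
units [1.000e-03 6.300e-02 2.302e+00] turn10 [-0.002  0.001 -0.005]
```

>>> step_arm --motion '[[[0,0.06,0.3,0,0,0],[0,0,0.6,0,0,0],[0,0,0.7,0,0,0],[0,0,0.3,0,0,0],[0,0,0.1,0,0,0]]]'

```text
clock: 21.48
ee_pos: [0.6342, -0.0498, 0.0684]
ee_rot: [[-0.001, 1.0, -0.002], [1.0, 0.001, 0.001], [0.001, -0.002, -1.0]]
wrist_force: [-0.5, -0.2, -2.1]
gripper_width: 0.705
grasp_force: 30.0
```

>>> step_arm --motion '[[[0,0,0,0,0,0],[0,0,0,0,0,0],[0,0,0,0,0,0],[0,0,0,0,0,0]]]'

```text
clock: 21.98
ee_pos: [0.6354, -0.0498, 0.0706]
ee_rot: [[-0.001, 1.0, 0.001], [1.0, 0.001, -0.0], [-0.0, 0.001, -1.0]]
wrist_force: [-0.3, -0.1, -2.3]
gripper_width: 0.707
grasp_force: 30.0
```

```bash
python3 go.py "[.6345,-.051,.0518]"
```

```text
t 21.975 pos [ 0.6354 -0.0498  0.0706] w 62.2 g 30.0 F [-0.3 -0.1 -2.3]
units [-0.02  -0.015  0.314] turn10 [0.006 0.002 0.005]
```

>>> step_arm --motion '[[[-0.02,-0.01,0.1,0,0,0],[0,0,0.1,0,0,0],[0,0,0.05,0,0,0],[0,0,0,0,0,0],[0,0,0,0,0,0]]]'

```text
clock: 22.6
ee_pos: [0.6345, -0.0509, 0.0549]
ee_rot: [[-0.001, 1.0, 0.0], [1.0, 0.001, -0.0], [-0.0, 0.0, -1.0]]
wrist_force: [-0.2, -1.5, -2.2]
gripper_width: 0.703
grasp_force: 30.0
```

>>> step_arm --motion '[[[0,0,0.03,0,0,0],[0,0,0.02,0,0,0],[0,0,0,0,0,0],[0,0,0,0,0,0]]]'

```text
clock: 23.1
ee_pos: [0.6344, -0.0509, 0.0519]
ee_rot: [[-0.001, 1.0, 0.0], [1.0, 0.001, -0.0], [-0.0, 0.0, -1.0]]
wrist_force: [0.1, -0.3, -1.5]
gripper_width: 0.702
grasp_force: 30.0
```

```bash
python3 go.py "[.6345,-.051,.0518]"
```

```text
t 23.1 pos [ 0.6344 -0.0509  0.0519] w 61.8 g 30.0 F [ 0.1 -0.3 -1.5]
units [-0.002  0.001  0.002] turn10 [0.001 0.    0.005]
```

>>> step_arm --motion '[[[0,0,0.01,0,0,0],[0,0,0,0,0,0]]]'

```text
clock: 23.35
ee_pos: [0.6344, -0.0509, 0.0518]
ee_rot: [[-0.001, 1.0, 0.0], [1.0, 0.001, -0.0], [-0.0, 0.0, -1.0]]
wrist_force: [-2.6, -0.3, 5.4]
gripper_width: 0.705
grasp_force: 30.0
```

>>> step_arm --motion '[[[0,0,0,0,0,0],[0,0,0,0,0,0],[0,0,0,0,0,0],[0,0,0,0,0,0]]]' --gripper 0.08

```text
clock: 23.85
ee_pos: [0.6344, -0.0509, 0.0512]
ee_rot: [[-0.001, 1.0, 0.0], [1.0, 0.001, -0.0], [-0.0, 0.0, -1.0]]
wrist_force: [-0.8, 0.0, -0.7]
gripper_width: 0.919
grasp_force: 0.0
```

>>> step_arm --motion '[[[0,0,-0.2,0,0,0],[0,0,-0.6,0,0,0],[0,0,-0.8,0,0,0],[0,0,-0.8,0,0,0],[0,0,-0.3,0,0,0]]]'

```text
clock: 24.48
ee_pos: [0.6361, -0.0513, 0.218]
ee_rot: [[-0.001, 1.0, 0.006], [1.0, 0.001, -0.002], [-0.002, 0.006, -1.0]]
wrist_force: [-0.4, -1.1, -1.0]
gripper_width: 0.922
grasp_force: 0.0
```

>>> step_arm --motion '[[[0,-0.5,0,0,0,0],[0,-0.9,0,0,0,0],[0,-0.9,0,0,0,0],[0,-0.5,0,0,0,0],[0,0,0,0,0,0]]]'

```text
clock: 25.1
ee_pos: [0.4646, -0.0507, 0.2127]
ee_rot: [[-0.0, 1.0, -0.001], [1.0, 0.0, 0.0], [0.0, -0.001, -1.0]]
wrist_force: [0.7, -0.8, 0.4]
gripper_width: 0.924
grasp_force: 0.0
```

>>> step_arm --motion '[[[0,0,0,0,0,0],[0,0,0,0,0,0],[0,0,0,0,0,0]]]'

```text
clock: 25.48
ee_pos: [0.4669, -0.0511, 0.2131]
ee_rot: [[-0.001, 1.0, -0.0], [1.0, 0.001, 0.0], [0.0, -0.0, -1.0]]
wrist_force: [-0.3, -0.1, 0.2]
gripper_width: 0.923
grasp_force: 0.0
```

Run:
```python
from meas import *
t=cap('top','t4');s=cap('scene','s4')
for k,xy in(('small',(.643,.186)),('medium',(.618,-.1905)),('large',(.6345,-.051))):
    for c in(t,s): print(k,piston(c,np.array(xy),*H[k],.005))
cv2.imwrite('pics/s4b.png',cv2.resize(cv2.imread('pics/s4.png'),(800,600),interpolation=cv2.INTER_CUBIC))
```

```text
small (array([0.642 , 0.1868]), np.int64(60), np.float64(0.0425), np.float64(0.0008))
small (array([0.6463, 0.1848]), np.int64(103), np.float64(0.0414), np.float64(0.001))
medium (array([ 0.6158, -0.1883]), np.int64(61), np.float64(0.0503), np.float64(0.001))
medium (array([ 0.6211, -0.1905]), np.int64(133), np.float64(0.0493), np.float64(0.0008))
large (array([ 0.6322, -0.0494]), np.int64(34), np.float64(0.0584), np.float64(0.0009))
large (array([ 0.637 , -0.0524]), np.int64(162), np.float64(0.0579), np.float64(0.0009))
```

View pics/s4b.png

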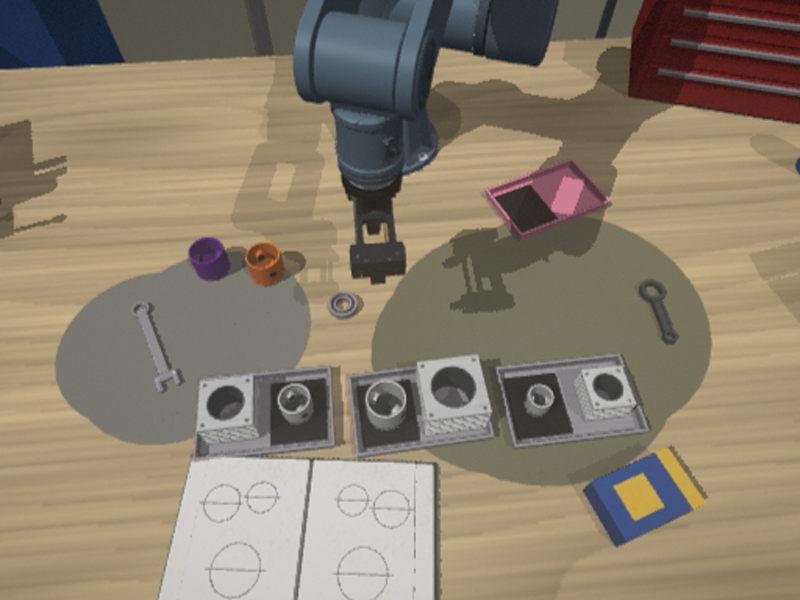

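The scene image shows all three pistons upright on their pads: medium (295,402), large (386,403) and small (539,399). The barrels and the bearing (343,304) are where they started.

```bash
python3 -c "
from workcell import manip; print(manip.job_done())"
```

```text
the job is handed in; nothing more can be done
None
```

The job is handed in after about 25 s on the robot's clock: each piston stands upright, within a few mm of the centre of its matching pad, with the barrels and bearing where they were; no verdict was returned.

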